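# Oil a pudding mould at the pump bottle

### The job

Oil the last pudding mould, the one standing on the worktop: stand it upright on the drip tray of the pump bottle, centred under the spout, and let go of it; then push the pump head right down and let it rise fully again with the mould still under the spout. Then set the mould down upright on the baking sheet, in the gap in the middle of the row between the other two moulds. Do not work the pump without the mould under the spout, do not drop the mould, and do not knock over or shift the other moulds, the sugar shaker or the spice jar.

Things in the scene. Friction and masses are not known exactly. Their poses are not given: they have to be found in the camera images.
- mould: the mould to be oiled: open-topped plain aluminium pudding mould, a straight round cup with a slight taper: 62 mm across at the rim, 55 mm at the base, 60 mm tall, wall 3 mm, about 70 g. Origin at the centre of its underside, z up. It starts upright on the bare worktop, to the left of the pump bottle
- dispenser: fixed pump bottle: a white round bottle, 74 mm across, 144 mm to its neck, grey ribbed collar to 170 mm, strapped to a steel stand plate that is screwed down. Origin on the worktop under the bottle's axis; its -x axis points along the spout, to the front and somewhat to the left. The plate is 4 mm thick, 130 mm wide (y), from x -150 to +56 mm
- drip_tray (a point): centre of the floor of the drip tray, the front part of the stand plate: floor 4 mm above the worktop, 101 mm (dispenser x) by 124 mm (y) inside a 3 mm thick rim that stands 10 mm above the worktop; the spout's mouth is above it, within 7 mm of its centre
- pump (a joint): stroke of the sprung pump head, straight down: 0 = up (at rest), 0.020 m = fully down; about 4 N starts it, 9 N holds it at the bottom; it springs back when let go
- pump_top (a point): centre of the top of the grey pump head, a flat round button 39 mm across on the bottle's axis, 214 mm above the worktop at rest; moves down with the pump
- spout (a point): mouth of the spout, a downturned grey tube 11 mm thick that reaches 90 mm out from the bottle's axis along the dispenser's -x and rises to 216 mm height; its mouth is 172 mm above the worktop at rest and moves down with the pump. There is too little room above a mould standing here for an upright gripper
- pan: fixed aluminium baking sheet 350 mm (its x) by 170 mm (its y), floor 3 mm thick, rim 18 mm high. Origin at the centre of its underside. The two finished moulds stand on its x axis near x -125 and +125 mm; the gap between them is round its centre
- pan_mould_a: finished mould on the baking sheet at its -x end (leave alone): same shape and size as the other, origin at the centre of its underside
- pan_mould_b: finished mould on the baking sheet at its +x end (leave alone): same shape and size as the other, origin at the centre of its underside
- shaker: bystander: sugar shaker, clear round body with a domed grey top, 44 mm across and 90 mm tall, on the worktop left of the pump bottle; origin at the centre of its underside
- jar: bystander: glass spice jar with a dark lid, 44 mm across and 105 mm tall, right of the pump bottle; origin at the centre of its underside
Things that resemble listed ones, but are neither listed nor needed, are in the scene too. Leave any yellow look-alike of the mould alone.

How it is judged:
By the outcome, as a careful person would: the job done as asked, in the order asked, and still so for the second after the job is handed in, with the robot touching nothing.
It also fails if it takes over 72 s, if anything falls off the work surface, if the arm or the gripper's body presses on something with over 40 N, if the wrist force passes 120 N, or if a joint passes its speed limit or range.

### The arm

A 6-joint arm with a two-finger parallel gripper is mounted at the origin on the work surface; the furniture and walls round the work are solid. World frame = base frame: x ahead of the robot, y to its left, z up, the work surface at z = 0. Lengths are in m, angles in degrees, forces in N, time in s.
With the tool pointing down it reaches from about 0.3 to 0.95 m from the base axis. Payload 3.1 kg.
Tool frame: the origin (TCP) lies midway between the tips of the shut fingers; the grasp point (between the pads) lies arm.grip_depth behind it (arm.grip_depth is the distance from the TCP to the grasp point, in m); z points along the fingers, y is the line along which they close (so a half turn about z gives the same grasp; the last joint's range is limited). The gripper opens to 85 mm and grips with 20 to 120 N. Pads are 22 mm wide; open, the fingers measure 114 mm over their backs; the gripper's body (76 mm by 85 mm) begins 54 mm behind the grasp point. The pads swing forward as they close: fully open they stand 13 mm farther back than shut.
Start: joints at [-75.728, 17.653, 93.61, -0, 68.738, -3.994], TCP at [0.196, -0.594, 0.231] pointing down, gripper open.
Joint ranges: [-175.34, 175.34], [-45.06, 112.39], [2.9, 150.54], [-68.45, 248.45], [3.09, 151.38], [-168.51, 168.51]. Speed limits (degrees/s): [159.86, 159.86, 180, 180, 180, 180].

### API

Orientations are given as [roll, pitch, yaw] about the fixed x, y, z axes, in that order (R = Rz(yaw) Ry(pitch) Rx(roll)).
In Python, from plant import sensors, imaging, workorder, arm gives the robot as it stands.
- The arm moves only by the tool arm_command, never from a script. Its argument "deltas" is one flat list of numbers, 7 for each row, row after row: the turn, a rotation vector about the world's x, y, z normalised to -1 to 1, where 1 is pi/2 rad, then the shift along the world's x, y, z normalised to -1 to 1, where 1 is 0.025 m, then the opening in per cent of the stroke, from 0 (shut) to 100 (fully open). A call has 1 to 12 rows; each row shifts and turns the commanded pose from where the row before left it; what a row does not reach is not made up. A row lasts 1/8 s, in which the tool goes at most 62.5 mm and 10.7 degrees, less where a joint would pass 70% of its speed; a pose out of reach is approached as far as the arm can. A call with a number of a shift or a turn outside -1 to 1 is refused whole. A call with a gripper value outside its range is refused whole. The fingers move at their own pace and stop on an object; the grip force is fixed at half the most. Time passes only in rows, so rows that do not move let the fingers close. It gives the time, the measured TCP pose, the force, the opening and the grip force at its end, in the units of the state.
- sensors.get_obs(): the state, without advancing time (a new reading comes with each control period).
- imaging.read_camera(name): name is "scene" or "top" or "wrist"; returns a dict with "image" (384x512x3 uint8, red, green, blue), "fov_y" (degrees; the focal length in pixels is half the picture's height over the tangent of half this angle, whatever the lens; pixels are square), "cx", "cy" (the principal point, pixels), "distortion" ([k1, k2, p1, p2, k3] as OpenCV has them; the pictures are not rectified), "eye" and "attitude" of the camera in the world; the wrist camera has in their place "hand_eye" (4x4, takes a point from camera to tool coordinates, whose origin is the TCP and whose axes are the flange's). Camera axes: x right, y up, looking along -z (the intrinsics and any distortion apply to the point x, -y, -z); pixel columns grow to the right and rows downward; lengths in m; the calibration is good to about 2 mm. A picture is of the moment at which its call begins: read the wrist's pose just before it. There is no depth.
- workorder.close_job(): hands the job in; it is judged then, once.
The state is a dict: "clock": time; "q": joint angles; "dq": joint speeds; "tau": joint torques, N m; "eef_pos": TCP position; "orientation": TCP orientation; "force": force on the tool from outside, world axes, zero at the start; "ft_torque": the same for the moment, N m; "grip_width": opening from 0.0 (shut) to 1.0 (fully open); "finger_force": force on a finger pad.
Only numpy, scipy, OpenCV 4.12 (cv2) and the standard library are available. Lean on these libraries where they do the work, as an engineer would, in place of code of your own. Each camera call takes 0.05 s, during which the arm holds its last target. There are 200 camera calls.

## Working session

There is one attempt and no reset: what is moved stays moved. The work goes in short steps, Python scripts to look and compute and a tool call to move; the robot and the scene stay as the last step left them, time stands still between calls to the robot, and variables do not carry over. Pictures are saved under pics/ and viewed, at most 10 in all, crops included, and the job is handed in when it is done.

Besides the shell and the picture viewer there is one more tool, called after "Call:" by a JSON object that holds its "fn" and its "kwargs", one argument or row to a line. arm_command: Moves the arm, as the interface text tells. Its arguments: {"type":"object","properties":{"deltas":{"type":"array"}},"required":["deltas"]}

```bash
mkdir -p pics; ls
python3 - <<'E'
from plant import sensors, imaging, workorder, arm
import cv2, numpy as np
o=sensors.get_obs(); print(o); print(arm.grip_depth,[a for a in dir(arm) if a[0]!='_'])
for n in ("scene","top"):
    d=imaging.read_camera(n); im=d.pop("image"); print(n,d); cv2.imwrite(f"pics/{n}0.png",im[:,:,::-1])
E
```

```text
pics
{'clock': 0.0, 'q': array([-7.57264313e+01,  1.77038851e+01,  9.36895654e+01, -1.71659587e-03,
        6.87399656e+01, -3.99382233e+00]), 'dq': array([ 0.00347472, -0.01398315, -0.01053736, -0.01130002, -0.02856583,
       -0.09715152]), 'tau': array([-5.30162265e-05, -4.15255022e+01, -2.76667553e+01, -2.61616906e-04,
        1.01786602e-02, -1.66335127e-05]), 'eef_pos': array([ 0.19566355, -0.59270343,  0.23005347]), 'orientation': array([-1.79866797e+02, -7.69784128e-03,  1.82680064e+01]), 'force': array([0.27177884, 0.31973502, 0.29345237]), 'ft_torque': array([9.34722920e-05, 1.76241115e-02, 2.61524223e-03]), 'finger_force': 0.0, 'grip_width': 0.9988506077516371}
0.0187 ['MotionError', 'grip_depth']
scene {'fov_y': 43.265298258001316, 'cx': 251.67778031787293, 'cy': 195.32972332911814, 'distortion': array([-0.02346572,  0.        ,  0.        ,  0.        ,  0.        ]), 'eye': array([-0.11884614,  1.19183939,  1.25667615]), 'attitude': array([  51.58727751,   -0.709452  , -152.97974668])}
top {'fov_y': 45.7061208456765, 'cx': 251.30419783642844, 'cy': 195.27641905773282, 'distortion': array([-0.02444954,  0.        ,  0.        ,  0.        ,  0.        ]), 'eye': array([ 0.25749662, -0.05793103,  1.73949774]), 'attitude': array([  9.53807919,   0.0988401 , -90.33059637])}
```

View pics/scene0.png

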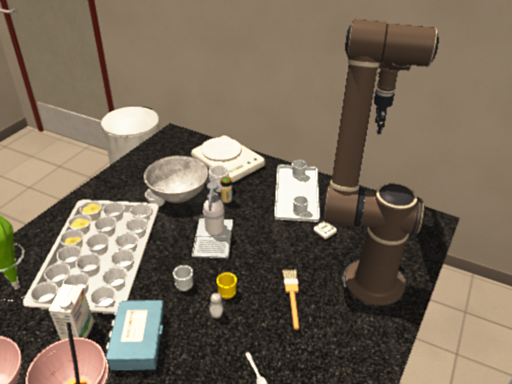

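View pics/top0.png

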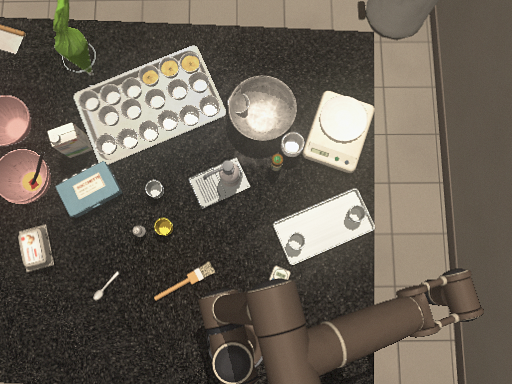

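The scene shows these candidates for the mould:
- grey cup: top (154,188), scene (183,277)
- yellow look-alike: top (164,227), scene (227,286)
- grey cup by the jar: top (292,144)
- pan moulds: top (295,242) and (355,215)
- muffin-tray cups

I choose the grey cup at top (154,188), which stands on the bare worktop to the left of the bottle. I'll check it in close crops.

```bash
cat > h.py <<'E'
import numpy as np, cv2
from scipy.spatial.transform import Rotation as R
from plant import sensors, imaging, workorder, arm
def K(d):
    f=d["image"].shape[0]/2/np.tan(np.radians(d["fov_y"]/2)); return np.array([[f,0,d["cx"]],[0,f,d["cy"]],[0,0,1.]])
def pose(d):
    if "hand_eye" in d:
        o=d["obs"]; T=np.eye(4); T[:3,:3]=R.from_euler("xyz",o["orientation"],degrees=True).as_matrix(); T[:3,3]=o["eef_pos"]
        T=T@d["hand_eye"]; return T[:3,:3],T[:3,3]
    return R.from_euler("xyz",d["attitude"],degrees=True).as_matrix(),np.array(d["eye"])
def cam(n):
    o=sensors.get_obs(); d=imaging.read_camera(n); d["obs"]=o; return d
def proj(d,P):
    Rm,t=pose(d); p=(np.atleast_2d(P)-t)@Rm*[1,-1,-1]
    return cv2.projectPoints(p,np.zeros(3),np.zeros(3),K(d),np.array(d["distortion"]))[0][:,0]
def ray(d,uv,z):
    Rm,t=pose(d); q=cv2.undistortPoints(np.array(uv,float).reshape(-1,1,2),K(d),np.array(d["distortion"]))[:,0]
    v=np.c_[q[:,0],-q[:,1],-np.ones(len(q))]@Rm.T
    return t+v*((z-t[2])/v[:,2])[:,None]
def crop(d,x0,y0,x1,y1,s,fn):
    cv2.imwrite(fn,cv2.resize(d["image"][y0:y1,x0:x1,::-1],None,fx=s,fy=s,interpolation=cv2.INTER_CUBIC))
E
python3 - <<'E'
from h import *
d=cam("top"); crop(d,125,125,385,270,3,"pics/topc.png")
print(ray(d,[[154,188],[164,227],[295,242],[355,215]],0.06).round(3))
d=cam("scene"); crop(d,150,150,330,330,3.3,"pics/scec.png"); print(ray(d,[[183,271]],.06))
E
```

```text
[[ 0.57   0.308  0.06 ]
 [ 0.423  0.267  0.06 ]
 [ 0.365 -0.216  0.06 ]
 [ 0.463 -0.441  0.06 ]]
[[0.57143488 0.30736143 0.06      ]]
```

View pics/topc.png

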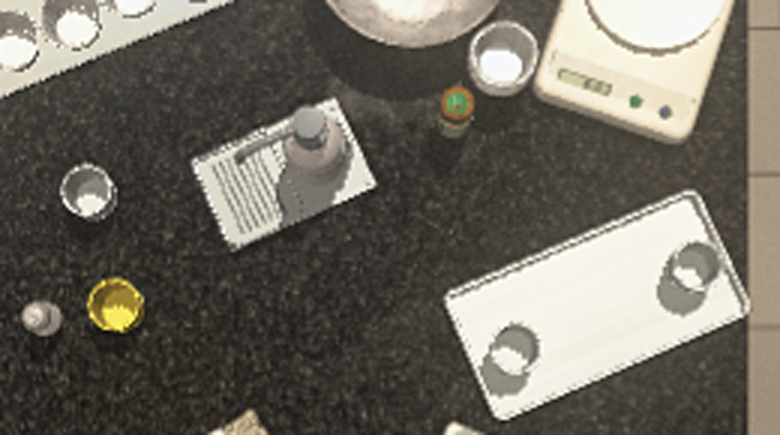

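View pics/scec.png

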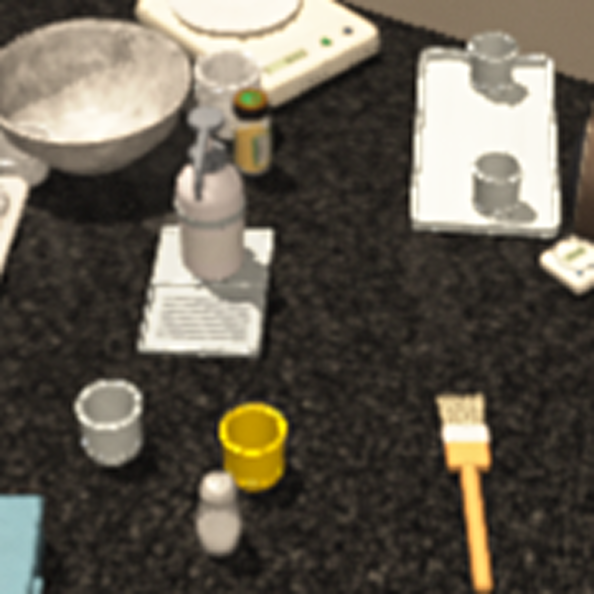

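The crops confirm it: a straight grey cup at top-crop (88,192), clearly apart from the yellow one at (116,305) and the glass cup by the jar at (503,57). The pump head is at top-crop (311,122), the plate corners near (192,160), (337,98), (377,183) and (235,250), the shaker at (42,317) and the jar at (457,105).

```bash
cat > loc.py <<'E'
from h import *
t=cam("top"); s=cam("scene")
T=lambda p: np.array(p)/3+125
S=lambda p: np.array(p)/3.3+150
from scipy.optimize import least_squares
def fit(model,obs,x0):
    f=lambda x: np.concatenate([(proj(d,model(x)[i])-p).ravel() for d,i,p in obs])
    r=least_squares(f,x0,loss="soft_l1"); return r.x,np.abs(r.fun).max(),r.fun.reshape(-1,2).round(1).tolist()
def rig(P):
    P=np.array(P,float)
    def m(x):
        c,q=np.cos(x[2]),np.sin(x[2]); return np.c_[x[0]+c*P[:,0]-q*P[:,1],x[1]+q*P[:,0]+c*P[:,1],P[:,2]]
    return m
# dispenser: x -150 end corners (rim 10mm), +56 end corners, pump top
D=rig([[-.150,.065,.01],[-.150,-.065,.01],[.056,-.065,.004],[.056,.065,.004],[0,0,.214],[-.09,0,.19]])
pt=ray(t,[T([311,122])],.214)[0]
for a0 in (-1.2,-1.9):
  print("disp",*fit(D,[(t,[0,1,2,3,4],T([[235,250],[192,160],[337,98],[377,183],[311,122]])),(s,[0,1,3,4],S([[262,355],[138,350],[274,230],[205,115]]))],[pt[0],pt[1],a0]))
P=rig([[-.175,-.085,.018],[.175,-.085,.018],[.175,.085,.018],[-.175,.085,.018]])
tp=T([[445,297],[690,191],[749,310],[505,420]]); w=ray(t,tp,.018); print(w.round(3))
sp=S([[422,50],[555,52],[558,236],[413,230]]); print("scene",ray(s,sp,.018).round(3))
print("pan pts mid",w.mean(0),ray(s,sp,.018).mean(0))
print("moulds rim scene",ray(s,S([[110,398],[492,47],[497,165]]),.06).round(3))
print("shaker",ray(t,[T([42,314])],.09),ray(s,[S([217,480])],.085)); print("jar",ray(t,[T([457,98])],.105),ray(s,[S([250,100])],.105)); print("pump",pt,ray(s,[S([205,115])],.214))
E
python3 loc.py
```

```text
disp [ 0.60497057  0.02307205 -2.02327804] 58.308828152788124 [[0.2, -58.3], [-0.5, 1.0], [-1.0, 44.6], [0.3, -13.5], [-0.8, 3.5], [-54.5, -23.1], [1.4, -1.6], [-12.6, -5.2], [3.9, 0.5]]
disp [ 0.60497045  0.02307208 -2.02327893] 58.30882297380447 [[0.2, -58.3], [-0.5, 1.0], [-1.0, 44.6], [0.3, -13.5], [-0.8, 3.5], [-54.5, -23.1], [1.4, -1.6], [-12.6, -5.2], [3.9, 0.5]]
[[ 0.436 -0.14   0.018]
 [ 0.57  -0.455  0.018]
 [ 0.417 -0.524  0.018]
 [ 0.282 -0.212  0.018]]
scene [[ 0.572 -0.455  0.018]
 [ 0.411 -0.536  0.018]
 [ 0.273 -0.184  0.018]
 [ 0.428 -0.114  0.018]]
pan pts mid [ 0.42608299 -0.33268133  0.018     ] [ 0.42091837 -0.32231481  0.018     ]
moulds rim scene [[ 0.571  0.305  0.06 ]
 [ 0.47  -0.449  0.06 ]
 [ 0.37  -0.223  0.06 ]]
shaker [[0.41045337 0.35203119 0.09      ]] [[0.41149488 0.36419916 0.085     ]]
jar [[ 0.67228182 -0.15354987  0.105     ]] [[ 0.66326747 -0.14604787  0.105     ]]
pump [0.6174016 0.0203596 0.214    ] [[0.61875991 0.02691926 0.214     ]]
```

```bash
python3 - <<'E'
s=open('loc.py').read()
s=s.replace("T([[235,250],[192,160],[337,98],[377,183],[311,122]])","T([[192,160],[235,250],[377,183],[337,98],[311,122]])").replace("(s,[0,1,3,4],S([[262,355],[138,350],[274,230],[205,115]]))","(s,[0,1,2,4],S([[138,350],[262,355],[274,230],[205,115]]))").replace("(-1.2,-1.9)","(-1.2,)")
open('loc.py','w').write(s)
E
cat >> loc.py <<'E'
print("pan",*fit(P,[(t,[0,1,2,3],T([[749,310],[505,420],[445,297],[690,191]])),(s,[0,1,2,3],S([[555,52],[558,236],[413,230],[422,50]]))],[.42,-.33,1.97]))
x=fit(D,[(t,[0,1,2,3,4],T([[192,160],[235,250],[377,183],[337,98],[311,122]])),(s,[0,1,2,4],S([[138,350],[262,355],[274,230],[205,115]]))],[.61,.02,-1.2])[0]
print(rig([[-.09,0,.17],[-.0965,0,.004]])(x), T([240,158]),proj(t,rig([[-.09,0,.172],[-.09,0,.21]])(x)))
E
python3 loc.py | grep -v mould
```

```text
disp [ 0.61829618  0.02286435 -1.14203076] 1.9630942960300786 [[-0.5, 0.3], [-1.2, 0.4], [0.2, 0.8], [-0.4, -0.4], [-0.7, -0.2], [0.7, -1.9], [-0.8, -2.0], [-0.2, -0.7], [0.7, -0.6]]
[[ 0.436 -0.14   0.018]
 [ 0.57  -0.455  0.018]
 [ 0.417 -0.524  0.018]
 [ 0.282 -0.212  0.018]]
scene [[ 0.572 -0.455  0.018]
 [ 0.411 -0.536  0.018]
 [ 0.273 -0.184  0.018]
 [ 0.428 -0.114  0.018]]
pan pts mid [ 0.42608299 -0.33268133  0.018     ] [ 0.42091837 -0.32231481  0.018     ]
 [ 0.47  -0.449  0.06 ]
 [ 0.37  -0.223  0.06 ]]
shaker [[0.41045337 0.35203119 0.09      ]] [[0.41149488 0.36419916 0.085     ]]
jar [[ 0.67228182 -0.15354987  0.105     ]] [[ 0.66326747 -0.14604787  0.105     ]]
pump [0.6174016 0.0203596 0.214    ] [[0.61875991 0.02691926 0.214     ]]
pan [ 0.42597029 -0.33072769  1.08054391] 79.39607258937107 [[0.4, -0.5], [-0.5, -79.4], [-0.8, 0.6], [0.7, 79.4], [-2.5, 0.8], [-67.7, -27.9], [1.1, -3.8], [64.1, 20.5]]
[[0.58087882 0.10471752 0.17      ]
 [0.57817646 0.11062914 0.004     ]] [205.         177.66666667] [[205.23233729 178.70639076]
 [204.1089601  176.47338484]]
```

Dispenser fit: origin (0.618, 0.023), yaw -65°, spout mouth (0.581, 0.105). The mould is at (0.570, 0.307). I'll grasp with the tool tilted 45°, heading -25°.

Call:
{"fn": "arm_command", "kwargs": {
  "deltas": [0,0,-0.04,0.4,1,0.25,100,0,0,-0.04,0.4,1,0.25,100,0,0,-0.04,0.4,1,0.25,100,0,0,-0.04,0.4,1,0.25,100,0,0,-0.04,0.4,1,0.25,100,0,0,-0.04,0.4,1,0.25,100,0,0,-0.04,0.4,1,0.25,100,0,0,-0.04,0.4,1,0.25,100,0,0,-0.04,0.4,1,0.25,100,0,0,-0.04,0.4,1,0.25,100,0,0,-0.04,0.4,1,0.25,100,0,0,-0.04,0.4,1,0.25,100]
}}

```text
clock: 1.9
eef_pos: [0.3161, -0.2927, 0.3067]
orientation: [180.0, -0.0, -25.1]
force: [1.0, -0.3, -0.3]
grip_width: 1.003
finger_force: 0.0
```

Call:
{"fn": "arm_command", "kwargs": {
  "deltas": [-0.0176,-0.0378,0,0.4,1,0,100,-0.0176,-0.0378,0,0.4,1,0,100,-0.0176,-0.0378,0,0.4,1,0,100,-0.0176,-0.0378,0,0.4,1,0,100,-0.0176,-0.0378,0,0.4,1,0,100,-0.0176,-0.0378,0,0.4,1,0,100,-0.0176,-0.0378,0,0.4,1,0,100,-0.0176,-0.0378,0,0.4,1,0,100,-0.0176,-0.0378,0,0.4,1,0,100,-0.0176,-0.0378,0,0.4,1,0,100,-0.0176,-0.0378,0,0.4,1,0,100,-0.0176,-0.0378,0,0.4,1,0,100]
}}

```text
clock: 3.4
eef_pos: [0.436, 0.0075, 0.307]
orientation: [-179.9, -45.2, -25.0]
force: [0.0, -0.5, 0.4]
grip_width: 1.003
finger_force: 0.0
```

Call:
{"fn": "arm_command", "kwargs": {
  "deltas": [0,0,0,0.5,0.973,-0.3,100,0,0,0,0.5,0.973,-0.3,100,0,0,0,0.5,0.973,-0.3,100,0,0,0,0.5,0.973,-0.3,100,0,0,0,0.5,0.973,-0.3,100,0,0,0,0.5,0.973,-0.3,100,0,0,0,0.5,0.973,-0.3,100,0,0,0,0.5,0.973,-0.3,100,0,0,0,0.5,0.973,-0.3,100,0,0,0,0.5,0.973,-0.3,100,0,0,0,0.5,0.973,-0.3,100,0,0,0,0.5,0.973,-0.3,100]
}}

```text
clock: 4.9
eef_pos: [0.6035, 0.2513, 0.2716]
orientation: [179.3, -38.2, -19.9]
force: [0.6, -0.3, 0.3]
grip_width: 0.999
finger_force: 0.0
```

Run:
```python
from h import *
w=cam("wrist"); im=w["image"].copy()
a=np.linspace(0,2*np.pi,40)
c=np.c_[.5705+.031*np.cos(a),.307+.031*np.sin(a),.06+0*a]
for u in proj(w,c): cv2.circle(im,tuple(int(v) for v in u),1,(255,0,0),-1)
t=cam("top"); ca=cv2.resize(t["image"][130:230,100:230],(520,400))
for u in proj(t,c): cv2.circle(ca,tuple(int(v) for v in (u-[100,130])*4),1,(255,0,0),-1)
cv2.imwrite("pics/w1.png",np.hstack([cv2.resize(im,(400,300)),cv2.resize(ca,(390,300))])[:,:,::-1])
print(w["hand_eye"].round(3),sensors.get_obs()["eef_pos"])
```

```text
[[ 0.     0.954  0.301  0.077]
 [ 1.    -0.001  0.001  0.   ]
 [ 0.001  0.301 -0.954 -0.142]
 [ 0.     0.     0.     1.   ]] [0.60423184 0.25237847 0.27159081]
```

View pics/w1.png

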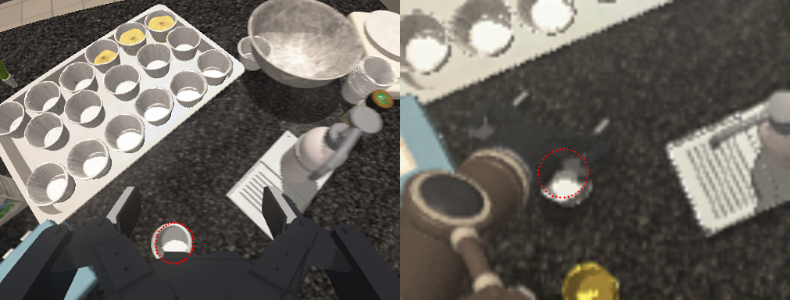

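Run:
```python
from h import *
o=sensors.get_obs(); print(o["q"].round(1),o["eef_pos"],o["orientation"],o["clock"])
```

```text
[ 32.8   8.9 107.8 -42.9  47.1 168.5] [0.60423184 0.25237847 0.27159081] [179.35679066 -38.24390372 -19.90315389] 5.0
```

Joint 6 is at its limit, so I'll take the mould at heading +5° and turn to -25° later, at the tray.

```bash
cat >> h.py <<'E'
def plan(pos,rpy,quiet=False):
    o=sensors.get_obs(); A=R.from_euler("xyz",o["orientation"],degrees=True); B=R.from_euler("xyz",rpy,degrees=True)
    rv=(B*A.inv()).as_rotvec()/(np.pi/2); s=(np.array(pos)-o["eef_pos"])/.025
    print("total turn",rv.round(3),"shift",s.round(3),"min rows",np.ceil(max(np.linalg.norm(rv)/.118,abs(s).max())))
def tcp(c,head,tilt=45,ahead=.025):
    h,t=np.radians([head,tilt]); return np.array(c)+ahead*np.array([np.cos(h)*np.sin(t),np.sin(h)*np.sin(t),-np.cos(t)])
E
python3 - <<'E'
from h import *
p=tcp([.569,.307,.043],5); print(p); plan(p+[0,0,.12],[180,-45,5])
E
```

```text
[0.5866104  0.30854071 0.02532233]
total turn [-0.004 -0.076  0.281] shift [-0.705  2.246 -5.051] min rows 6.0
```

Call:
{"fn": "arm_command", "kwargs": {
  "deltas": [0,-0.013,0.047,-0.1,0.4,-0.3,100,0,-0.013,0.047,-0.1,0.4,-0.6,100,0,-0.013,0.047,-0.1,0.4,-1,100,0,-0.013,0.047,-0.1,0.4,-1,100,0,-0.013,0.047,-0.1,0.3,-1,100,0,-0.013,0.047,-0.1,0.3,-1,100,0,0,0,0,0,0,100]
}}

```text
clock: 5.88
eef_pos: [0.5959, 0.2962, 0.1709]
orientation: [-179.8, -41.9, 5.9]
force: [0.3, -0.0, 0.4]
grip_width: 0.999
finger_force: 0.0
```

Run:
```python
from h import *
p=tcp([.569,.307,.043],5); plan(p,[180,-45,5]);o=sensors.get_obs(); print(o["q"].round(1),o["eef_pos"],o["orientation"])
w=cam("wrist"); im=w["image"].copy()
a=np.linspace(0,2*np.pi,40)
c=np.c_[.569+.031*np.cos(a),.307+.031*np.sin(a),.06+0*a]
for u in proj(w,c): cv2.circle(im,tuple(int(v) for v in u),1,(255,0,0),-1)
cv2.imwrite("pics/w2.png",im[:,:,::-1])
```

```text
total turn [ 0.002 -0.035 -0.012] shift [-0.374  0.495 -5.824] min rows 6.0
[ 30.1  12.3 119.5 -61.2  17.9 168.5] [0.5959482  0.29617319 0.17092473] [-179.79114398  -41.8786086     5.89287836]
```

View pics/w2.png

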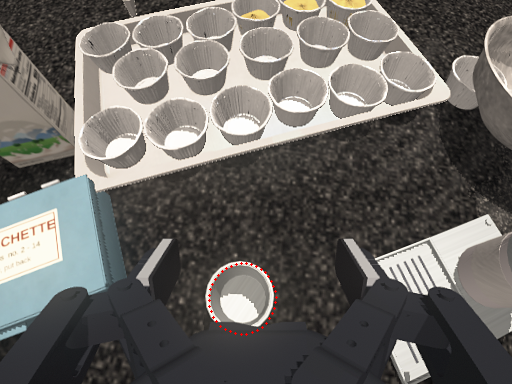

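The near-straight wrist pushes joint 6 to its limit. A half turn about the tool axis frees it, keeps the wrist camera away from the spout, and a smaller tilt of 32° is still enough. The picture also shows the mould at (241,298) matching my overlay within a pixel or two.

Run:
```python
from h import *
p=tcp([.569,.307,.043],5,32); print(p); plan(p+[0,0,.2],[180,32,185]); plan(p+[0,0,.2],[180,32,184]);plan(p+[0,0,.2],[180,32,188])
```

```text
[0.58219757 0.30815464 0.0217988 ]
total turn [-1.193 -0.118  1.591] shift [-0.588  0.446  1.974] min rows 17.0
total turn [-1.189 -0.107  1.584] shift [-0.588  0.446  1.974] min rows 17.0
total turn [ 1.183  0.149 -1.582] shift [-0.588  0.446  1.974] min rows 17.0
```

Call:
{"fn": "arm_command", "kwargs": {
  "deltas": [-0.0497,-0.0049,0.0663,-0.05,0.04,0.16,100,-0.0497,-0.0049,0.0663,-0.05,0.04,0.16,100,-0.0497,-0.0049,0.0663,-0.05,0.04,0.16,100,-0.0497,-0.0049,0.0663,-0.05,0.04,0.16,100,-0.0497,-0.0049,0.0663,-0.05,0.04,0.16,100,-0.0497,-0.0049,0.0663,-0.05,0.04,0.16,100,-0.0497,-0.0049,0.0663,-0.05,0.04,0.16,100,-0.0497,-0.0049,0.0663,-0.05,0.04,0.16,100,-0.0497,-0.0049,0.0663,-0.05,0.04,0.16,100,-0.0497,-0.0049,0.0663,-0.05,0.04,0.16,100,-0.0497,-0.0049,0.0663,-0.05,0.04,0.16,100,-0.0497,-0.0049,0.0663,-0.05,0.04,0.16,100]
}}

```text
clock: 7.42
eef_pos: [0.5827, 0.3107, 0.2229]
orientation: [143.4, -4.1, 98.8]
force: [-0.3, -1.2, 0.4]
grip_width: 0.998
finger_force: 0.0
```

Run:
```python
from h import *
p=tcp([.569,.307,.043],5,32); plan(p+[0,0,.2],[180,32,185]); o=sensors.get_obs(); print(o["q"].round(1),o["eef_pos"],o["orientation"])
```

```text
total turn [-0.595 -0.061  0.793] shift [-0.02  -0.102 -0.043] min rows 9.0
[ 28.3   6.4 116.5 -22.3  22.7  38.9] [0.58269608 0.3106969  0.22287011] [143.37055852  -4.05962497  98.75377528]
```

Call:
{"fn": "arm_command", "kwargs": {
  "deltas": [-0.0496,-0.0051,0.0661,0,0,0,100,-0.0496,-0.0051,0.0661,0,0,0,100,-0.0496,-0.0051,0.0661,0,0,0,100,-0.0496,-0.0051,0.0661,0,0,0,100,-0.0496,-0.0051,0.0661,0,0,0,100,-0.0496,-0.0051,0.0661,0,0,0,100,-0.0496,-0.0051,0.0661,0,0,0,100,-0.0496,-0.0051,0.0661,0,0,0,100,-0.0496,-0.0051,0.0661,0,0,0,100,-0.0496,-0.0051,0.0661,0,0,0,100,-0.0496,-0.0051,0.0661,0,0,0,100,-0.0496,-0.0051,0.0661,0,0,0,100]
}}

```text
clock: 8.93
eef_pos: [0.5827, 0.3108, 0.2228]
orientation: [-180.0, 32.2, -175.0]
force: [-0.1, 0.5, 0.2]
grip_width: 1.0
finger_force: 0.0
```

Run:
```python
from h import *
p=tcp([.569,.307,.043],5,32); plan(p,[180,32,185]); o=sensors.get_obs(); print(o["q"].round(1),o["eef_pos"],o["orientation"])
```

```text
total turn [0.    0.002 0.   ] shift [-0.021 -0.104 -8.039] min rows 9.0
[ 30.6   8.7 111.9 -25.4  32.5 -46. ] [0.58271541 0.31076511 0.222778  ] [-179.97650735   32.152463   -174.99868663]
```

Call:
{"fn": "arm_command", "kwargs": {
  "deltas": [0,0,0,0,-0.02,-0.8,100,0,0,0,0,-0.02,-0.9,100,0,0,0,0,-0.02,-0.9,100,0,0,0,0,-0.02,-0.9,100,0,0,0,0,-0.02,-0.9,100,0,0,0,0,0,-0.9,100,0,0,0,0,0,-0.8,100,0,0,0,0,0,-0.7,100,0,0,0,0,0,-0.6,100,0,0,0,0,0,-0.4,100,0,0,0,0,0,-0.2,100,0,0,0,0,0,0,100]
}}

```text
clock: 10.42
eef_pos: [0.5829, 0.3081, 0.0216]
orientation: [179.9, 32.1, -175.2]
force: [0.1, -0.1, -0.3]
grip_width: 0.999
finger_force: 0.0
```

Run:
```python
from h import *
p=tcp([.569,.307,.043],5,32); plan(p,[180,32,185]); o=sensors.get_obs(); print(o["q"].round(1),o["eef_pos"],o["orientation"])
w=cam("wrist"); im=w["image"].copy()
s=cam("scene"); ca=cv2.resize(s["image"][220:320,130:270],(400,300))
cv2.imwrite("pics/w3.png",np.hstack([cv2.resize(im,(400,300)),ca])[:,:,::-1])
```

```text
total turn [-0.001  0.001  0.002] shift [-0.028  0.004  0.008] min rows 1.0
[ 30.4  28.3 116.  -65.2  14.6  -3.4] [0.58289476 0.30806234 0.02159104] [ 179.92310667   32.12546122 -175.22087264]
```

View pics/w3.png

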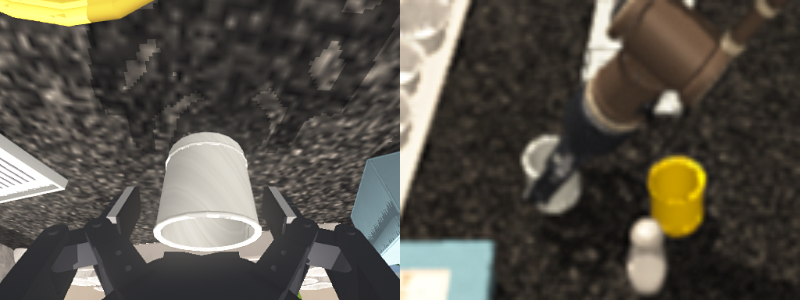

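The picture shows the mould at (207,190) between the open pads, with the yellow one clear. Now I'll grip it and lift.

Call:
{"fn": "arm_command", "kwargs": {
  "deltas": [0,0,0,0,0,0,0,0,0,0,0,0,0,0,0,0,0,0,0,0,0,0,0,0,0,0,0,0,0,0,0,0,0,0,0,0,0,0,0,0,0,0]
}}

```text
clock: 11.28
eef_pos: [0.5832, 0.3083, 0.0221]
orientation: [179.9, 32.2, -175.2]
force: [-1.4, -0.3, 5.8]
grip_width: 0.689
finger_force: 64.4
```

Call:
{"fn": "arm_command", "kwargs": {
  "deltas": [0,0,0,0,0,0.1,0,0,0,0,0,0,0.3,0,0,0,0,0,0,0.5,0,0,0,0,0,0,0.7,0,0,0,0,0,0,0.8,0,0,0,0,0,0,0.8,0,0,0,0,0,0,0.8,0]
}}

```text
clock: 12.15
eef_pos: [0.5815, 0.307, 0.1203]
orientation: [180.0, 31.9, -175.2]
force: [-0.5, -1.0, -0.8]
grip_width: 0.688
finger_force: 64.3
```

Run:
```python
from h import *
o=sensors.get_obs(); print(o["q"].round(1),o["eef_pos"],o["orientation"],o["grip_width"],o["force"])
p=tcp([.581,.105,.048],-65,32); print(p); plan(p+[0,0,.10],[180,32,115])
w=cam("wrist"); cv2.imwrite("pics/w4.png",np.hstack([cv2.resize(w["image"],(400,300))])[:,:,::-1])
```

```text
[ 30.4  17.4 115.4 -37.4  22.1 -32.6] [0.58145237 0.30703945 0.12033667] [ 179.99747072   31.92579961 -175.20096002] 0.6884088089484693 [-0.45784959 -1.01018701 -0.8241425 ]
[0.58659884 0.09299325 0.0267988 ]
total turn [-0.    -0.001 -0.776] shift [ 0.206 -8.562  0.258] min rows 9.0
```

View pics/w4.png

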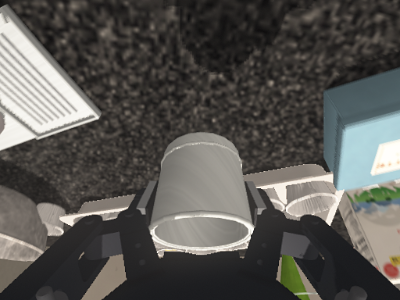

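The mould is held upright between the pads: rim ellipse about (201,230), base about (202,150). I'll measure where it sits in the hand.

```bash
cat > hand.py <<'E'
from h import *
from scipy.optimize import least_squares
import sys
w=cam("wrist"); k=512/400
a=np.linspace(0,2*np.pi,181)
def circ(c,r,z): return np.c_[c[0]+r*np.cos(a),c[1]+r*np.sin(a),c[2]+z+0*a]
m=[(149,229,254,229,252),(163,150,242,150,132)]
def f(x):
    A=proj(w,circ(x,.031,.06)); B=proj(w,circ(x,.0275,0))
    return np.array([A[:,0].min()-149*k,A[:,0].max()-254*k,A[:,1].max()-252*k,B[:,0].min()-162.5*k,B[:,0].max()-242*k,B[:,1].min()-132*k])
o=w["obs"]; r=least_squares(f,o["eef_pos"]-[.014,0,.02]); print(r.x,r.fun.round(1),r.x-o["eef_pos"])
E
python3 hand.py
```

```text
[0.57004462 0.307323   0.10425269] [-1.2  2.6  0.3  3.3 -5.1 -0.2] [-0.01338792 -0.00105611 -0.01964133]
```

Run:
```python
from h import *
s=cam("scene"); P=[.5809,.1047,.172]
print(proj(s,[P,[.581,.105,.21]]), ray(s,[[200/3.3+150,197/3.3+150]],.172))
p=tcp([.581,.105,.048],-65,32); plan(p+[0,0,.09],[180,32,115])
im=s["image"][150:270,160:280].copy(); im=cv2.resize(im,None,fx=3,fy=3,interpolation=cv2.INTER_CUBIC)
u=(proj(s,[P])[0]-[160,150])*3; cv2.circle(im,tuple(int(v) for v in u),3,(255,0,0),1)
t=cam("top"); im2=cv2.resize(t["image"][130:230,180:280],(360,360),interpolation=cv2.INTER_CUBIC)
for q,c in ((P,(255,0,0)),([.581,.105,.205],(0,255,0)),([.6183,.0229,.214],(0,0,255))):
    u=(proj(t,[q])[0]-[180,130])*3.6; cv2.circle(im2,tuple(int(v) for v in u),3,c,1)
cv2.imwrite("pics/sp.png",np.hstack([im,im2])[:,:,::-1])
```

```text
[[210.52796125 209.53604021]
 [210.00841553 201.08271648]] [[0.58021581 0.10531885 0.172     ]]
total turn [-0.     0.002 -0.776] shift [ 0.153 -8.596 -0.193] min rows 9.0
```

View pics/sp.png

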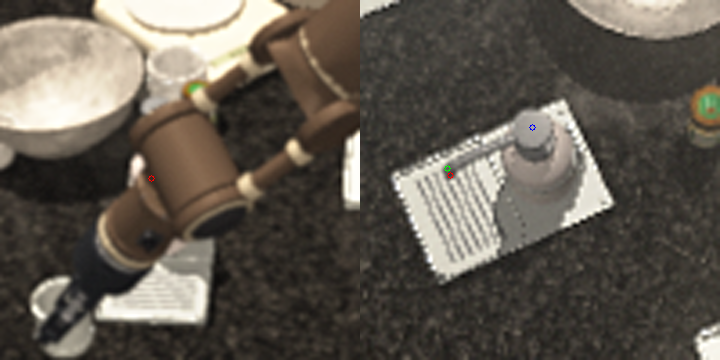

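The top-view overlay puts the spout mouth and pump head on my estimates. I'll stage the mould 100 mm out along the spout line, at heading -65°.

Call:
{"fn": "arm_command", "kwargs": {
  "deltas": [0,0,-0.0776,-0.15,-0.5,-0.35,0,0,0,-0.0776,-0.15,-0.5,-0.35,0,0,0,-0.0776,-0.15,-0.5,-0.35,0,0,0,-0.0776,-0.15,-0.5,-0.35,0,0,0,-0.0776,-0.15,-0.5,-0.35,0,0,0,-0.0776,-0.15,-0.5,-0.35,0,0,0,-0.0776,-0.15,-0.5,-0.35,0,0,0,-0.0776,-0.15,-0.5,-0.35,0,0,0,-0.0776,-0.15,-0.5,-0.35,0,0,0,-0.0776,-0.15,-0.5,-0.35,0,0,0,0,0,0,0,0]
}}

```text
clock: 13.72
eef_pos: [0.544, 0.1816, 0.0312]
orientation: [-179.8, 32.1, 115.1]
force: [-1.1, -0.2, -0.9]
grip_width: 0.691
finger_force: 64.5
```

Run:
```python
from h import *
o=sensors.get_obs(); print(o["q"].round(1),o["eef_pos"],o["orientation"],o["grip_width"])
plan([.5447,.1834,.036],[180,32,115]);plan([.5867,.0928,.0261],[180,32,115])
```

```text
[ 31.   32.6 106.3 -41.3  53.1  34.8] [0.54397852 0.1816209  0.03117231] [-179.80977222   32.08506717  115.08795708] 0.6913168553146232
total turn [ 0.002 -0.001  0.   ] shift [0.029 0.071 0.193] min rows 1.0
total turn [ 0.002 -0.001  0.   ] shift [ 1.709 -3.553 -0.203] min rows 4.0
```

Call:
{"fn": "arm_command", "kwargs": {
  "deltas": [0,0,0,0,0,0.22,0,0,0,0,0.2,-0.4,0,0,0,0,0,0.27,-0.56,0,0,0,0,0,0.27,-0.56,0,0,0,0,0,0.27,-0.56,0,0,0,0,0,0.27,-0.56,0,0,0,0,0,0.2,-0.42,-0.1,0,0,0,0,0.15,-0.33,-0.1,0,0,0,0,0.08,-0.16,-0.1,0,0,0,0,0,0,-0.1,0,0,0,0,0,0,0,0]
}}

```text
clock: 15.1
eef_pos: [0.5874, 0.0943, 0.0286]
orientation: [180.0, 32.1, 115.0]
force: [-0.1, -0.7, 0.4]
grip_width: 0.69
finger_force: 64.5
```

Run:
```python
from h import *
o=sensors.get_obs(); print(o["q"].round(1),o["eef_pos"],o["orientation"],o["grip_width"],o["force"])
plan([.5867,.0928,.0261],[180,32,115])
```

```text
[ 21.2  32.2 107.4 -45.4  48.1  29.6] [0.58742461 0.09431953 0.02856348] [179.96698311  32.06258331 115.00069548] 0.6899960172958327 [-0.06408825 -0.71291605  0.40430581]
total turn [ 0.     0.001 -0.   ] shift [-0.029 -0.061 -0.099] min rows 1.0
```

Lower slowly until there is contact.

Call:
{"fn": "arm_command", "kwargs": {
  "deltas": [0,0,0,-0.03,-0.06,-0.05,0,0,0,0,0,0,-0.04,0,0,0,0,0,0,0,0]
}}

```text
clock: 15.48
eef_pos: [0.5869, 0.0926, 0.0267]
orientation: [179.9, 32.1, 115.0]
force: [1.1, 0.0, -1.7]
grip_width: 0.691
finger_force: 64.5
```

Call:
{"fn": "arm_command", "kwargs": {
  "deltas": [0,0,0,0,0,-0.02,0,0,0,0,0,0,-0.02,0,0,0,0,0,0,0,0]
}}

```text
clock: 15.85
eef_pos: [0.5871, 0.0926, 0.0261]
orientation: [179.9, 32.1, 114.9]
force: [-1.7, 1.2, 1.7]
grip_width: 0.689
finger_force: 64.7
```

Call:
{"fn": "arm_command", "kwargs": {
  "deltas": [0,0,0,0,0,-0.03,0,0,0,0,0,0,0,0]
}}

```text
clock: 16.1
eef_pos: [0.5872, 0.0926, 0.0261]
orientation: [179.9, 32.1, 114.9]
force: [-3.3, 1.9, 6.9]
grip_width: 0.689
finger_force: 65.0
```

Call:
{"fn": "arm_command", "kwargs": {
  "deltas": [0,0,0,0,0,0,100,0,0,0,0,0,0,100,0,0,0,0,0,0,100,0,0,0,0,0,0,100,0,0,0,0,0,0,100]
}}

```text
clock: 16.73
eef_pos: [0.587, 0.0925, 0.0249]
orientation: [179.9, 32.1, 115.0]
force: [0.0, -0.2, -0.3]
grip_width: 1.005
finger_force: 0.0
```

Call:
{"fn": "arm_command", "kwargs": {
  "deltas": [0,0,0,-0.1,0.2,0,100,0,0,0,-0.2,0.4,0,100,0,0,0,-0.4,0.85,0,100,0,0,0,-0.4,0.85,0,100,0,0,0,-0.4,0.85,0.1,100,0,0,0,-0.4,0.85,0.3,100,0,0,0,-0.2,0.4,0.8,100,0,0,0,0,0,0,100]
}}

```text
clock: 17.73
eef_pos: [0.5359, 0.2044, 0.0573]
orientation: [179.6, 32.1, 114.9]
force: [0.2, 0.7, 0.0]
grip_width: 0.996
finger_force: 0.0
```

Run:
```python
from h import *
o=sensors.get_obs(); print(o["q"].round(1),o["eef_pos"],o["orientation"],o["grip_width"],o["force"])
w=cam("wrist"); s=cam("scene"); t=cam("top")
a=np.linspace(0,2*np.pi,60)
im=w["image"].copy()
def dots(im,d,c,r,z,col,off=(0,0),k=1):
    for u in proj(d,np.c_[c[0]+r*np.cos(a),c[1]+r*np.sin(a),z+0*a]): cv2.circle(im,tuple(int(v) for v in (u-off)*k),0,col,-1)
dots(im,w,(.581,.105),.031,.064,(255,0,0)); dots(im,w,(.581,.105),.0275,.004,(255,0,0)); dots(im,w,(.581,.105),.0055,.172,(0,255,0))
a2=cv2.resize(t["image"][140:220,180:280],(400,320),interpolation=cv2.INTER_CUBIC); dots(a2,t,(.581,.105),.031,.064,(255,0,0),(180,140),4)
b2=cv2.resize(s["image"][190:270,170:270],(400,320),interpolation=cv2.INTER_CUBIC); dots(b2,s,(.581,.105),.031,.064,(255,0,0),(170,190),4)
cv2.imwrite("pics/last.png",np.hstack([cv2.resize(im,(400,300)),np.vstack([a2,b2])[:, :] if 0 else cv2.resize(np.vstack([a2,b2]),(375,600))[:600]]) [:,:,::-1] if 0 else np.hstack([np.vstack([cv2.resize(im,(400,300)),np.zeros((300,400,3),np.uint8)]),cv2.resize(np.vstack([a2,b2]),(375,600))])[:,:,::-1])
np.save("pics/w.npy",w["image"])
```

```text
[ 33.3  30.3 105.7 -39.4  55.9  34.4] [0.53589983 0.20438726 0.05732945] [179.6201822   32.06133619 114.90245763] 0.995628969706569 [0.17177219 0.65761228 0.04242376]
```

View pics/last.png

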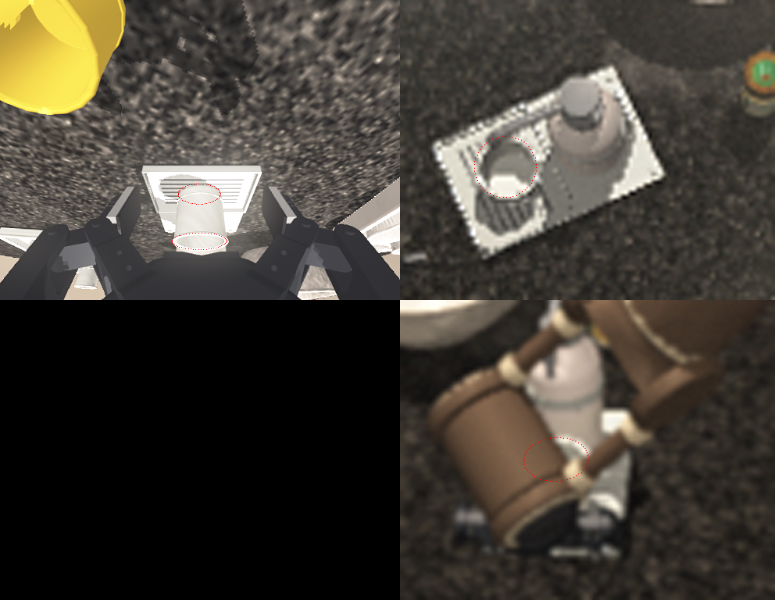

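The picture shows the mould standing exactly on the predicted circle on the tray at top (505,168), under the spout. Now the pump: shut the fingers, rise, set the tool upright.

Run:
```python
from h import *
plan([.6200,.0193,.26],[180,0,115])
```

```text
total turn [0.323 0.151 0.001] shift [ 3.418 -7.307  8.194] min rows 9.0
```

Call:
{"fn": "arm_command", "kwargs": {
  "deltas": [0.036,0.0168,0,0,0,0.9,0,0.036,0.0168,0,0,0,0.9,0,0.036,0.0168,0,0,0,0.9,0,0.036,0.0168,0,0,0,0.9,0,0.036,0.0168,0,0,0,0.9,0,0.036,0.0168,0,0,0,0.9,0,0.036,0.0168,0,0,0,0.95,0,0.036,0.0168,0,0,0,0.95,0,0.036,0.0168,0,0,0,0.95,0]
}}

```text
clock: 19.0
eef_pos: [0.5342, 0.2013, 0.2613]
orientation: [-180.0, -0.2, 114.9]
force: [0.3, -0.3, 0.5]
grip_width: 0.0
finger_force: 0.0
```

Call:
{"fn": "arm_command", "kwargs": {
  "deltas": [0,0,0,0.3,-0.65,0,0,0,0,0,0.4,-0.9,0,0,0,0,0,0.4,-0.9,0,0,0,0,0,0.4,-0.9,0,0,0,0,0,0.4,-0.9,0,0,0,0,0,0.4,-0.9,0,0,0,0,0,0.4,-0.9,0,0,0,0,0,0.4,-0.75,0,0,0,0,0,0.3,-0.5,0,0,0,0,0,0,0,0,0]
}}

```text
clock: 20.25
eef_pos: [0.6197, 0.019, 0.2606]
orientation: [-180.0, -0.1, 114.9]
force: [-0.6, -0.2, -0.3]
grip_width: 0.0
finger_force: 0.0
```

Run:
```python
from h import *
print(sensors.get_obs()["q"].round(1));plan([.6200,.0193,.216],[180,0,115])
```

```text
[ -2.3  15.7  92.6   0.1  71.7 -27.2]
total turn [-0.001 -0.001  0.001] shift [ 0.011  0.01  -1.785] min rows 2.0
```

Call:
{"fn": "arm_command", "kwargs": {
  "deltas": [0,0,0,0,0,-0.6,0,0,0,0,0,0,-0.6,0,0,0,0,0,0,-0.4,0,0,0,0,0,0,-0.3,0,0,0,0,0,0,-0.25,0,0,0,0,0,0,-0.25,0,0,0,0,0,0,0,0]
}}

```text
clock: 21.12
eef_pos: [0.619, 0.0205, 0.2021]
orientation: [-180.0, -0.2, 115.0]
force: [-4.2, 0.4, 7.4]
grip_width: 0.005
finger_force: 3.3
```

Call:
{"fn": "arm_command", "kwargs": {
  "deltas": [0,0,0,0,0,-0.12,0,0,0,0,0,0,-0.1,0,0,0,0,0,0,0,0]
}}

```text
clock: 21.5
eef_pos: [0.6192, 0.0204, 0.1974]
orientation: [180.0, -0.1, 115.0]
force: [-4.9, 1.1, 8.0]
grip_width: -0.004
finger_force: 3.9
```

Call:
{"fn": "arm_command", "kwargs": {
  "deltas": [0,0,0,0,0,-0.1,0,0,0,0,0,0,-0.08,0,0,0,0,0,0,0,0]
}}

```text
clock: 21.88
eef_pos: [0.6194, 0.0204, 0.1941]
orientation: [180.0, -0.1, 115.0]
force: [-6.1, 0.8, 11.6]
grip_width: -0.005
finger_force: 5.8
```

Call:
{"fn": "arm_command", "kwargs": {
  "deltas": [0,0,0,0,0,-0.06,0,0,0,0,0,0,0,0]
}}

```text
clock: 22.12
eef_pos: [0.6195, 0.0204, 0.194]
orientation: [179.9, -0.1, 115.0]
force: [-8.3, 0.8, 17.8]
grip_width: -0.001
finger_force: 8.3
```

The pump has bottomed: the force is rising with no more travel. Rise fully.

Call:
{"fn": "arm_command", "kwargs": {
  "deltas": [0,0,0,0,0,-0.02,0,0,0,0,0,0,0,0,0,0,0,0,0,0.2,0,0,0,0,0,0,0.25,0,0,0,0,0,0,0.3,0,0,0,0,0,0,0.3,0,0,0,0,0,0,0.6,0,0,0,0,0,0,0.9,0,0,0,0,0,0,0.9,0,0,0,0,0,0,0,0]
}}

```text
clock: 23.38
eef_pos: [0.6214, 0.0198, 0.2782]
orientation: [179.7, 0.1, 115.0]
force: [-0.2, -0.8, 0.5]
grip_width: 0.0
finger_force: 0.0
```

Run:
```python
from h import *
o=sensors.get_obs(); print(o["clock"],o["force"],o["eef_pos"]); plan([.5359,.2044,.260],[180,0,115]); plan([.5359,.2044,.0573],[180,32,115])
t=cam("top"); s=cam("scene")
# compare top picture with earlier one to check pump & mould
a=cv2.imread("pics/top0.png")[:,:,::-1]
print(t["image"].mean())
# mould rim fit: score of ring brightness over offsets
g=cv2.cvtColor(t["image"],cv2.COLOR_RGB2GRAY).astype(np.float32)
th=np.linspace(0,2*np.pi,120)
def sc(x,y,z,r=.0298): 
    u=proj(t,np.c_[x+r*np.cos(th),y+r*np.sin(th),z+0*th]).astype(np.float32); return cv2.remap(g,u[:,0:1],u[:,1:2],1).ravel()
print("mould px",proj(t,[[.581,.105,.064]]))
```

```text
23.375 [-0.19773821 -0.79518977  0.46355297] [0.6214402  0.01978767 0.27819458]
total turn [-0.001  0.004  0.   ] shift [-3.422  7.384 -0.728] min rows 8.0
total turn [-0.323 -0.147 -0.001] shift [-3.422  7.384 -8.836] min rows 9.0
96.30448744032118
mould px [[208.08111901 184.48643441]]
```

Call:
{"fn": "arm_command", "kwargs": {
  "deltas": [0,0,0,-0.3,0.6,0,100,0,0,0,-0.4,0.85,0,100,0,0,0,-0.4,0.85,0,100,0,0,0,-0.4,0.85,0,100,0,0,0,-0.4,0.85,0,100,0,0,0,-0.4,0.85,0,100,0,0,0,-0.4,0.85,0,100,0,0,0,-0.4,0.85,0,100,0,0,0,-0.32,0.83,0,100]
}}

```text
clock: 24.6
eef_pos: [0.5327, 0.2064, 0.2756]
orientation: [180.0, -0.1, 115.0]
force: [-0.4, -0.1, -0.7]
grip_width: 0.997
finger_force: 0.0
```

Call:
{"fn": "arm_command", "kwargs": {
  "deltas": [-0.036,-0.0163,0,0,0,-0.9,100,-0.036,-0.0163,0,0,0,-1,100,-0.036,-0.0163,0,0,0,-1,100,-0.036,-0.0163,0,0,0,-1,100,-0.036,-0.0163,0,0,0,-1,100,-0.036,-0.0163,0,0,0,-1,100,-0.036,-0.0163,0,0,0,-1,100,-0.036,-0.0163,0,0,0,-1,100,-0.036,-0.0163,0,0,0,-0.9,100,0,0,0,0,0,0,100]
}}

```text
clock: 25.85
eef_pos: [0.5312, 0.2051, 0.0531]
orientation: [-179.3, 31.9, 115.4]
force: [0.0, 0.0, -0.4]
grip_width: 1.0
finger_force: 0.0
```

Run:
```python
from h import *
o=sensors.get_obs(); print(o["q"].round(1),o["eef_pos"],o["orientation"]); plan([.5869,.0925,.026],[180,32,115])
```

```text
[ 33.5  30.8 105.6 -38.8  56.3  33.9] [0.53115701 0.20513568 0.05305763] [-179.30029051   31.90179114  115.40505706]
total turn [ 0.002 -0.006 -0.   ] shift [ 2.23  -4.505 -1.082] min rows 5.0
```

Call:
{"fn": "arm_command", "kwargs": {
  "deltas": [0,-0.003,0,0.1,0.05,-0.5,100,0,-0.003,0,0.25,-0.4,-0.4,100,0,0,0,0.35,-0.75,-0.18,100,0,0,0,0.35,-0.75,0,100,0,0,0,0.35,-0.75,0,100,0,0,0,0.35,-0.75,0,100,0,0,0,0.25,-0.6,0,100,0,0,0,0.15,-0.35,0,100,0,0,0,0.08,-0.2,0,100,0,0,0,0,0,0,100]
}}

```text
clock: 27.1
eef_pos: [0.5897, 0.092, 0.0284]
orientation: [179.8, 32.1, 114.8]
force: [-0.2, 0.5, 0.2]
grip_width: 0.998
finger_force: 0.0
```

Run:
```python
from h import *
o=sensors.get_obs(); print(o["q"].round(1),o["eef_pos"],o["orientation"],o["force"]); plan([.5869,.0925,.026],[180,32,115])
```

```text
[ 20.9  32.3 107.3 -45.6  47.9  29.7] [0.58973654 0.09201457 0.02842588] [179.75680566  32.12178932 114.75673967] [-0.17599206  0.45446874  0.21585317]
total turn [0.    0.003 0.001] shift [-0.113  0.019 -0.097] min rows 1.0
```

Call:
{"fn": "arm_command", "kwargs": {
  "deltas": [0,0,0,-0.11,0.02,-0.08,100,0,0,0,0,0,0,100,0,0,0,0,0,0,0,0,0,0,0,0,0,0,0,0,0,0,0,0,0,0,0,0,0,0,0,0,0,0,0,0,0,0,0,0,0,0,0,0,0,0]
}}

```text
clock: 28.1
eef_pos: [0.5875, 0.0929, 0.0268]
orientation: [179.7, 32.1, 114.7]
force: [0.5, 2.3, 3.4]
grip_width: 0.693
finger_force: 64.4
```

Call:
{"fn": "arm_command", "kwargs": {
  "deltas": [0,0,0,0,0,0.1,0,0,0,0,0,0,0.2,0,0,0,0,-0.1,0.2,0.1,0,0,0,0,-0.2,0.4,0.05,0,0,0,0,-0.35,0.75,0.1,0,0,0,0,-0.4,0.85,0.2,0,0,0,0,-0.4,0.85,0.3,0,0,0,0,-0.35,0.75,0.4,0,0,0,0,-0.2,0.4,0.8,0,0,0,0,0,0,0.8,0,0,0,0,0,0,0.8,0]
}}

```text
clock: 29.48
eef_pos: [0.5369, 0.1977, 0.1241]
orientation: [179.7, 32.1, 114.8]
force: [0.6, -0.6, -0.7]
grip_width: 0.687
finger_force: 64.3
```

Run:
```python
from h import *
o=sensors.get_obs(); print(o["q"].round(1),o["eef_pos"],o["orientation"],o["grip_width"])
# pan refit from top image, rim points + moulds
t=cam("top"); cv2.imwrite("pics/t2.png",t["image"][:,:,::-1])
g=t["image"].astype(int); 
hsv=cv2.cvtColor(t["image"],cv2.COLOR_RGB2HSV)
m=((hsv[...,2]>120)&(hsv[...,1]<60)).astype(np.uint8); m[:180]=0;m[:,:262]=0;m[:,378:]=0;m[268:]=0
m=cv2.morphologyEx(m,cv2.MORPH_CLOSE,np.ones((5,5),np.uint8))
cs=max(cv2.findContours(m,cv2.RETR_EXTERNAL,cv2.CHAIN_APPROX_NONE)[0],key=cv2.contourArea)
r=cv2.minAreaRect(cs); bx=cv2.boxPoints(r); print(r); W=ray(t,bx,.018); print(W.round(3),W.mean(0)); print([np.linalg.norm(W[i]-W[i-1]).round(3) for i in range(4)])
```

```text
[ 32.7  24.  105.3 -37.   61.1  29.2] [0.53693112 0.19772118 0.12412061] [179.7453015   32.14169043 114.77659404] 0.6866681051700948
((325.0, 223.5), (87.0, 104.0), 90.0)
[[ 0.606 -0.141  0.018]
 [ 0.604 -0.542  0.018]
 [ 0.272 -0.525  0.018]
 [ 0.275 -0.136  0.018]] [ 0.43901849 -0.33597256  0.018     ]
[np.float64(0.331), np.float64(0.401), np.float64(0.332), np.float64(0.389)]
```

Run:
```python
import re
from h import *
from scipy.optimize import least_squares
t=cam("top"); s=cam("scene")
def contour(d,th):
    g=cv2.cvtColor(d["image"],cv2.COLOR_RGB2GRAY)
    q=np.array([[-.19,-.1],[.19,-.1],[.19,.1],[-.19,.1]]); c,si=np.cos(-1.165),np.sin(-1.165)
    P=np.c_[.424+c*q[:,0]-si*q[:,1],-.331+si*q[:,0]+c*q[:,1],np.full(4,.018)]
    mk=np.zeros_like(g); cv2.fillPoly(mk,[proj(d,P).astype(np.int32)],1)
    m=((g>th)&(mk>0)).astype(np.uint8); m=cv2.morphologyEx(m,cv2.MORPH_CLOSE,np.ones((7,7),np.uint8))
    cs=max(cv2.findContours(m,cv2.RETR_EXTERNAL,cv2.CHAIN_APPROX_NONE)[0],key=cv2.contourArea); return cv2.boxPoints(cv2.minAreaRect(cs))
for th in (120,150,180):
    b=contour(t,th); W=ray(t,b,.018); print(th,b.round(0).tolist(),W.mean(0).round(4),[round(float(np.linalg.norm(W[i]-W[i-1])),3) for i in range(4)], (W[1]-W[0]).round(3),(W[2]-W[1]).round(3))
# moulds: template search of rim brightness from t: correlate ring edge gradient
g=cv2.GaussianBlur(cv2.cvtColor(t["image"],cv2.COLOR_RGB2GRAY),(0,0),.7).astype(np.float32)
a=np.linspace(0,2*np.pi,90)
def samp(x,y,r,z):
    u=proj(t,np.c_[x+r*np.cos(a),y+r*np.sin(a),z+0*a]).astype(np.float32); return cv2.remap(g,u[:,:1],u[:,1:],1).ravel()
for (x0,y0,z) in ((.365,-.217,.063),(.464,-.443,.063)):
    best=max(((np.mean(np.abs(samp(x,y,.034,z)-samp(x,y,.028,z))),x,y) for x in np.arange(x0-.012,x0+.0121,.002) for y in np.arange(y0-.012,y0+.0121,.002))); print(best)
```

```text
120 [[271.0, 222.0], [361.0, 184.0], [380.0, 230.0], [290.0, 268.0]] [ 0.4279 -0.3396  0.018 ] [0.185, 0.377, 0.188, 0.371] [ 0.143 -0.349  0.   ] [-0.177 -0.064  0.   ]
150 [[272.0, 222.0], [361.0, 184.0], [380.0, 230.0], [291.0, 268.0]] [ 0.4278 -0.3408  0.018 ] [0.185, 0.375, 0.188, 0.369] [ 0.143 -0.346  0.   ] [-0.177 -0.065  0.   ]
180 [[272.0, 223.0], [357.0, 186.0], [376.0, 229.0], [291.0, 265.0]] [ 0.429 -0.332  0.018] [0.174, 0.358, 0.176, 0.352] [ 0.14  -0.329  0.   ] [-0.165 -0.063  0.   ]
(np.float32(59.627224), np.float64(0.369), np.float64(-0.221))
(np.float32(48.244987), np.float64(0.47000000000000003), np.float64(-0.447))
```

The two pan moulds are at (0.369,-0.221) and (0.470,-0.447), so the gap centre is about (0.421,-0.334). Carry the mould there high, turning to heading -120°.

Call:
{"fn": "arm_command", "kwargs": {
  "deltas": [0,0,0,0,0,0.6,0,0,0,0,0,0,1,0,0,0,0,0,0,1,0,0,0,0,-0.1,0,1,0,0,0,0,-0.3,-0.2,1,0,0,0,-0.0254,-0.4,-0.5,0.8,0,0,0,-0.0254,-0.4,-0.8,0.4,0,0,0,-0.0254,-0.4,-0.9,0,0,0,0,-0.0254,-0.4,-0.9,0,0,0,0,-0.0254,-0.4,-0.9,0,0,0,0,-0.0254,-0.4,-0.9,0,0,0,0,-0.0254,-0.4,-0.9,0,0]
}}

```text
clock: 31.12
eef_pos: [0.4561, 0.0458, 0.2674]
orientation: [179.8, 32.1, 98.6]
force: [0.0, 0.7, -1.5]
grip_width: 0.695
finger_force: 64.3
```

Call:
{"fn": "arm_command", "kwargs": {
  "deltas": [0,0,-0.0254,-0.2,-0.9,0,0,0,0,-0.0254,-0.2,-0.9,0,0,0,0,-0.0254,-0.2,-0.9,0,0,0,0,-0.0254,-0.2,-0.9,0,0,0,0,-0.0254,-0.2,-0.9,0,0,0,0,-0.0254,-0.2,-0.9,0,0,0,0,-0.0254,-0.2,-0.9,0,0,0,0,-0.0254,0,-0.9,0,0,0,0,-0.0254,0,-0.9,0,0,0,0,-0.0254,0,-0.9,0,0,0,0,-0.0254,0,-0.9,0,0,0,0,-0.0254,0,-0.9,0,0]
}}

```text
clock: 32.62
eef_pos: [0.4209, -0.2238, 0.2674]
orientation: [179.8, 32.1, 71.2]
force: [0.4, -0.2, -1.1]
grip_width: 0.692
finger_force: 64.3
```

Run:
```python
from h import *
o=sensors.get_obs(); print(o["q"].round(1),o["eef_pos"],o["orientation"],o["grip_width"])
plan([.4142,-.3458,.10],[180,32,60])
```

```text
[-12.9   2.1 113.5 -33.9  71.5  19. ] [ 0.42094854 -0.22377966  0.26743771] [179.79553068  32.13133547  71.17053229] 0.691963305877253
total turn [ 0.002  0.001 -0.125] shift [-0.27  -4.881 -6.698] min rows 7.0
```

Call:
{"fn": "arm_command", "kwargs": {
  "deltas": [0,0,-0.021,-0.05,-0.9,0,0,0,0,-0.021,-0.05,-0.9,0,0,0,0,-0.021,-0.05,-0.9,0,0,0,0,-0.021,-0.05,-0.9,-0.2,0,0,0,-0.021,-0.05,-0.7,-0.5,0,0,0,-0.021,-0.02,-0.4,-0.8,0,0,0,0,0,-0.18,-0.9,0,0,0,0,0,0,-0.9,0,0,0,0,0,0,-0.9,0,0,0,0,0,0,-0.9,0,0,0,0,0,0,-0.9,0,0,0,0,0,0,-0.7,0]
}}

```text
clock: 34.12
eef_pos: [0.415, -0.3442, 0.0985]
orientation: [179.8, 32.1, 60.0]
force: [0.6, 0.2, -1.0]
grip_width: 0.688
finger_force: 64.3
```

Run:
```python
from h import *
o=sensors.get_obs(); print(o["q"].round(1),o["eef_pos"],o["orientation"],o["grip_width"])
plan([.4142,-.3458,.0278],[180,32,60])
```

```text
[-26.3  22.2 112.  -40.2  55.4  29.9] [ 0.41495122 -0.34416734  0.09853869] [179.8298085   32.13173435  60.04078257] 0.6882082232297173
total turn [ 0.002  0.001 -0.001] shift [-0.03  -0.065 -2.83 ] min rows 3.0
```

Call:
{"fn": "arm_command", "kwargs": {
  "deltas": [0,0,0,-0.03,-0.06,-0.6,0,0,0,0,0,0,-0.7,0,0,0,0,0,0,-0.6,0,0,0,0,0,0,-0.5,0,0,0,0,0,0,-0.25,0,0,0,0,0,0,-0.1,0,0,0,0,0,0,0,0,0,0,0,0,0,0,0]
}}

```text
clock: 35.12
eef_pos: [0.4149, -0.3462, 0.032]
orientation: [179.7, 32.1, 60.0]
force: [0.6, 0.0, -1.2]
grip_width: 0.688
finger_force: 64.3
```

Call:
{"fn": "arm_command", "kwargs": {
  "deltas": [0,0,0,0,0,-0.05,0,0,0,0,0,0,-0.03,0,0,0,0,0,0,0,0]
}}

```text
clock: 35.5
eef_pos: [0.4144, -0.3459, 0.0295]
orientation: [179.8, 32.1, 60.0]
force: [0.2, 0.6, -1.3]
grip_width: 0.693
finger_force: 64.3
```

Call:
{"fn": "arm_command", "kwargs": {
  "deltas": [0,0,0,0,0,-0.05,0,0,0,0,0,0,-0.04,0,0,0,0,0,0,0,0]
}}

```text
clock: 35.88
eef_pos: [0.4143, -0.3459, 0.0271]
orientation: [179.8, 32.1, 60.0]
force: [0.1, 0.5, -1.5]
grip_width: 0.692
finger_force: 64.3
```

Call:
{"fn": "arm_command", "kwargs": {
  "deltas": [0,0,0,0,0,-0.04,0,0,0,0,0,0,0,0]
}}

```text
clock: 36.12
eef_pos: [0.4144, -0.3459, 0.0261]
orientation: [179.8, 32.1, 60.0]
force: [0.8, -0.4, -0.8]
grip_width: 0.692
finger_force: 64.3
```

Call:
{"fn": "arm_command", "kwargs": {
  "deltas": [0,0,0,0,0,-0.04,0,0,0,0,0,0,0,0]
}}

```text
clock: 36.38
eef_pos: [0.4145, -0.3461, 0.0258]
orientation: [179.8, 32.2, 60.0]
force: [-0.5, 2.5, 4.1]
grip_width: 0.688
finger_force: 64.6
```

Call:
{"fn": "arm_command", "kwargs": {
  "deltas": [0,0,0,0,0,-0.03,0,0,0,0,0,0,0,0]
}}

```text
clock: 36.62
eef_pos: [0.4145, -0.3462, 0.0258]
orientation: [179.8, 32.2, 60.0]
force: [-0.9, 4.2, 8.7]
grip_width: 0.687
finger_force: 64.9
```

Contact on the pan floor. Release and back off (back direction 60°).

Call:
{"fn": "arm_command", "kwargs": {
  "deltas": [0,0,0,0,0,0.03,0,0,0,0,0,0,0,100,0,0,0,0,0,0,100,0,0,0,0,0,0,100,0,0,0,0,0,0,100,0,0,0,0,0,0,100]
}}

```text
clock: 37.38
eef_pos: [0.4145, -0.346, 0.0251]
orientation: [179.8, 32.1, 60.0]
force: [-0.0, 0.9, 0.7]
grip_width: 0.996
finger_force: 0.0
```

Call:
{"fn": "arm_command", "kwargs": {
  "deltas": [0,0,0,0,0,0.2,100,0,0,0,0.1,0.17,0.4,100,0,0,0,0.2,0.35,0.5,100,0,0,0,0.3,0.52,0.7,100,0,0,0,0.3,0.52,0.9,100,0,0,0,0.3,0.52,1,100,0,0,0,0.2,0.35,1,100,0,0,0,0,0,1,100,0,0,0,0,0,1,100,0,0,0,0,0,1,100,0,0,0,0,0,0.5,100,0,0,0,0,0,0,100]
}}

```text
clock: 38.88
eef_pos: [0.4503, -0.2851, 0.2315]
orientation: [179.6, 32.1, 59.9]
force: [-0.9, 0.4, -0.1]
grip_width: 0.998
finger_force: 0.0
```

Run:
```python
from h import *
o=sensors.get_obs(); print(o["clock"],o["eef_pos"],o["force"])
t=cam("top"); s=cam("scene"); w=cam("wrist")
a=np.linspace(0,2*np.pi,90)
def search(d,x0,y0,z):
    g=cv2.GaussianBlur(cv2.cvtColor(d["image"],cv2.COLOR_RGB2GRAY),(0,0),.7).astype(np.float32)
    def samp(x,y,r):
        u=proj(d,np.c_[x+r*np.cos(a),y+r*np.sin(a),z+0*a]).astype(np.float32); return cv2.remap(g,u[:,:1],u[:,1:],1).ravel()
    return max(((round(float(np.mean(np.abs(samp(x,y,.034)-samp(x,y,.028)))),1),round(x,3),round(y,3)) for x in np.arange(x0-.016,x0+.0161,.002) for y in np.arange(y0-.016,y0+.0161,.002)))
for n,d in (("top",t),("scene",s),("wrist",w)):
    print(n,[search(d,*c) for c in ((.369,-.221,.063),(.470,-.447,.063),(.421,-.334,.063))])
b=cv2.imread("pics/top0.png")[:,:,::-1].astype(int)
D=np.abs(t["image"].astype(int)-b).sum(2)
for n,p in (("yellow",[.423,.267,.05]),("shaker",[.41,.354,.07]),("jar",[.668,-.15,.09])):
    u=proj(t,[p])[0].astype(int); print(n,u,D[u[1]-7:u[1]+8,u[0]-7:u[0]+8].max(),D[u[1]-7:u[1]+8,u[0]-7:u[0]+8].mean())
```

```text
38.875 [ 0.45030367 -0.28506025  0.23153027] [-0.90450458  0.36161267 -0.08222762]
top [(44.6, np.float64(0.375), np.float64(-0.223)), (48.5, np.float64(0.47), np.float64(-0.447)), (58.9, np.float64(0.419), np.float64(-0.334))]
scene [(30.9, np.float64(0.367), np.float64(-0.211)), (19.1, np.float64(0.476), np.float64(-0.449)), (24.0, np.float64(0.417), np.float64(-0.326))]
wrist [(59.5, np.float64(0.361), np.float64(-0.221)), (64.4, np.float64(0.472), np.float64(-0.453)), (71.2, np.float64(0.419), np.float64(-0.334))]
yellow [164 227] 26 10.684444444444445
shaker [139 230] 75 12.262222222222222
jar [276 159] 207 45.66222222222222
```

The mould stands at (0.419,-0.334), in the gap. I'll move the arm clear and recheck the neighbours.

Call:
{"fn": "arm_command", "kwargs": {
  "deltas": [0,0,0,-0.3,0.8,0.5,100,0,0,0,-0.3,0.9,0.5,100,0,0,0,-0.3,0.9,0.4,100,0,0,0,-0.3,0.9,0.2,100,0,0,0,-0.3,0.9,0,100,0,0,0,-0.3,0.9,0,100,0,0,0,-0.3,0.9,0,100,0,0,0,-0.2,0.9,0,100,0,0,0,0,0.9,0,100,0,0,0,0,0.9,0,100,0,0,0,0,0.8,0,100,0,0,0,0,0,0,100]
}}

```text
clock: 40.52
eef_pos: [0.3916, -0.0412, 0.2708]
orientation: [179.7, 32.1, 60.2]
force: [0.0, 0.4, 0.2]
grip_width: 0.997
finger_force: 0.0
```

Run:
```python
from h import *
t=cam("top"); s=cam("scene")
for nm,d in (("top",t),("scene",s)):
    g=cv2.cvtColor(d["image"],cv2.COLOR_RGB2GRAY); b=cv2.cvtColor(cv2.imread(f"pics/{nm}0.png"),cv2.COLOR_BGR2GRAY)
    for n,p,h in (("yellow",[.423,.267,.05],9),("shaker",[.41,.354,.06],9),("jar",[.668,-.15,.09],9),("a",[.47,-.447,.04],12),("b",[.369,-.221,.04],12),("pump",[.6183,.0229,.2],10)):
        u=proj(d,[p])[0].astype(int); x,y=u
        r=cv2.matchTemplate(g[y-h-5:y+h+6,x-h-5:x+h+6],b[y-h:y+h+1,x-h:x+h+1],cv2.TM_CCOEFF_NORMED); _,v,_,l=cv2.minMaxLoc(r); print(nm,n,round(v,2),"shift px",l[0]-5,l[1]-5)
o=sensors.get_obs(); print(o["clock"],o["eef_pos"])
```

```text
top yellow 0.97 shift px 0 0
top shaker 1.0 shift px 0 0
top jar 1.0 shift px 0 0
top a 1.0 shift px 0 0
top b 1.0 shift px 0 0
top pump 1.0 shift px 0 0
scene yellow 1.0 shift px 0 0
scene shaker 0.99 shift px 0 0
scene jar 1.0 shift px 0 0
scene a 0.93 shift px 0 0
scene b 0.83 shift px 0 0
scene pump 1.0 shift px 0 0
40.625 [ 0.39168904 -0.04239932  0.27066321]
```

Nothing else has shifted and the pump is back up.

```bash
python3 -c "
from plant import workorder
print(workorder.close_job())"
```

```text
the job is handed in; nothing more can be done
None
```

I stood the mould on the drip tray under the spout and let go of it, pushed the pump fully down and let it rise again, then set the mould upright in the gap on the baking sheet. In the last camera check nothing else had moved, and I handed the job in at about 41 s.

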